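Set out the capped containers on their stands, tops level

ROBOT

A 6-joint arm with a two-finger parallel gripper is mounted at the origin on the work surface; the furniture and walls round the work are solid. World frame = base frame: x ahead of the robot, y to its left, z up, the work surface at z = 0. Lengths are in mm, angles in rad, forces in N, time in s.
With the tool pointing down it reaches from about 350 to 875 mm from the base axis. Payload 4.2 kg.
Tool frame: the origin (TCP) lies at the very end of the fingers, on their centre line; the grasp point (between the pads) lies arm.hold_point_z behind it (arm.hold_point_z is the distance from the TCP to the grasp point, in mm); y points along the fingers, x is the direction in which the jaws open and shut, and the axes are right-handed (so a half turn about y gives the same grasp; the last joint's range is limited). The gripper opens to 85 mm and grips with 20 to 120 N. Pads are 22 mm wide; open, the fingers measure 114 mm over their backs; the gripper's body (76 mm by 85 mm) begins 54 mm behind the grasp point. The pads swing forward as they close: fully open they stand 13 mm farther back than shut.
Start: joints at [-1.085, 0.385, 0.008, 0, -1.194, -0.259], TCP at [140.556, -608.969, 231.312] pointing down, gripper open.
Joint ranges: [-3.14, 3.14], [-1.21, 2.06], [-1.07, 1.41], [-3.16, 2.05], [-2.99, -0.16], [-3.1, 3.1]. Speed limits (rad/s): [2.79, 2.79, 3.14, 3.14, 3.14, 3.14].

INTERFACE

Orientations are given as a unit quaternion [x, y, z, w].
In Python, from bench import arm gives the robot as it stands.
- The arm moves only by the shell command python3 -m creep 'ROWS'. ROWS is JSON, a list of rows, each a list of 3 entries, a list of its own where there are three numbers: the shift along the world's x, y, z in mm, then the turn, a rotation vector about the world's x, y, z in rad, then the gripper command: -1 is shut, 1 is fully open, values between are in proportion. In form: [[[dx, dy, dz], [wx, wy, wz], jaw], ...]. A call has 1 to 12 rows; each row is the pose to reach, as a shift and turn from the pose commanded when the call began; what a row does not reach only later rows make up. A row lasts 1/12 s, in which the tool goes at most 41.7 mm and 7.16 degrees, less where a joint would pass 70% of its speed; a pose out of reach is approached as far as the arm can. A call with a gripper value outside its range is refused whole. The fingers move at their own pace and stop on an object; the grip force is fixed at half the most. Time passes only in rows, so rows that repeat a pose let the fingers close. It gives the time, the measured TCP pose, the force and the opening at its end, in the units of the state.
- arm.read_state(): the state, without advancing time (a new reading comes with each control period).
- arm.get_image(name): name is "scene" or "side" or "wrist"; returns (picture, depth): 480x640x3 uint8, red, green, blue; 480x640 float32, mm along the optical axis (not along the pixel's ray), 0 where there is no reading.
- arm.camera_params(name): a dict with "camera_matrix" (3x3 intrinsics, pixels), "extrinsics" (4x4, takes a point from world to camera coordinates); the wrist camera has in their place "T_tool_cam" (4x4, takes a point from camera to tool coordinates, whose origin is the TCP and whose axes are the tool frame's). Camera axes: x right, y down, z forward; pixel columns grow to the right and rows downward; lengths in mm; the calibration is good to about 2 mm. A picture is of the moment at which its call begins: read the wrist's pose just before it. camera_params takes no time and is no camera call.
- arm.job_done(): hands the job in, once; it reports no verdict.
The state is a dict: "clock": time; "joints": joint angles; "joint_vel": joint speeds; "joint_efforts": joint torques, N m; "position": TCP position; "ee_rot": TCP orientation; "contact_force": force on the tool from outside, world axes, zero at the start; "wrist_torque": the same for the moment, N m; "gripper_width": finger opening in mm.
Only numpy, scipy, OpenCV 4.12 (cv2) and the standard library are available. Lean on these libraries where they do the work, as an engineer would, in place of code of your own. Each camera call takes 0.05 s, during which the arm holds its last target.

TASK

Pick the four containers that are closed with a cap (amber bottle, jar, slim sample cell, small vial) out from among the open white sample bottles and set each one upright in the middle of its own stand, so that their tops come out about level: the tallest container on the lowest stand, the next tallest on the next higher, and so on to the shortest on the highest. Leave the white sample bottles standing where they are.

Things in the scene. Friction and masses are not known exactly. Their poses are not given: they have to be found in the camera images.
- amber_bottle: Amber glass reagent bottle with a paper label band, body 60 mm in diameter, 138 mm tall; rounded shoulders from 80 mm up, narrowing to a black ribbed screw cap 33 mm in diameter that takes up the top 26 mm (it cannot be unscrewed); stands upright. Origin: centre of its underside; z up along its axis. About 0.15 kg. Grasp across the cap.
- jar: White powder jar with a black ribbed screw cap, body 52 mm in diameter, 107 mm tall, stands upright; the cap is about 45 mm in diameter and takes up the top 24 mm (it cannot be unscrewed). Origin: centre of its underside; z up along its axis. About 0.10 kg. Grasp across the cap or the body.
- sample_cell: Slim clear glass sample cell with a pale screw cap, free on the table (not the one fixed in the photometer at the far left), 23 mm in diameter, 62 mm tall, stands upright; the cap takes up the top 9 mm. Origin: centre of its underside; z up along its axis. About 0.03 kg. Grasp across the body (about 22 mm) or cap.
- vial: Small squat white vial with a white ribbed screw cap, 26 mm in diameter, 44 mm tall, stands upright; the cap takes up the top 10 mm. Origin: centre of its underside; z up along its axis. About 0.025 kg. Grasp across the body (25 mm) or cap.
- stand_low: Fixed round aluminium pedestal with a flat top plate 80 mm in diameter under a flush black rubber pad 74 mm in diameter; the lowest of the four, a mere disc 12 mm high. Origin: centre of its underside, on the table; z up; pad surface at z = +12 mm.
- stand_mid_low: Fixed round aluminium pedestal with a flat top plate 80 mm in diameter under a flush black rubber pad 74 mm in diameter; the second lowest, 45 mm high; foot 80 mm in diameter, column 42 mm in diameter. Origin: centre of its underside, on the table; z up; pad surface at z = +45 mm.
- stand_mid_high: Fixed round aluminium pedestal with a flat top plate 80 mm in diameter under a flush black rubber pad 74 mm in diameter; the second highest, 80 mm high; foot 80 mm in diameter, column 42 mm in diameter. Origin: centre of its underside, on the table; z up; pad surface at z = +80 mm.
- stand_high: Fixed round aluminium pedestal with a flat top plate 80 mm in diameter under a flush black rubber pad 74 mm in diameter; the highest, 112 mm high; foot 80 mm in diameter, column 42 mm in diameter. Origin: centre of its underside, on the table; z up; pad surface at z = +112 mm.
- white_bottle_a: Empty open white plastic sample bottle, 61 mm in diameter, 128 mm tall, standing among the containers (the two are alike); a bystander to be left where it stands. Origin: centre of its underside; z up.
- white_bottle_b: Empty open white plastic sample bottle, 61 mm in diameter, 128 mm tall, standing among the containers (the two are alike); a bystander to be left where it stands. Origin: centre of its underside; z up.
Things that resemble listed ones, but are neither listed nor needed, are in the scene too. Leave any green look-alike of the jar alone.

How it is judged:
By the outcome, as a careful person would: the job done as asked, in the order asked, and still so for the second after the job is handed in, with the robot touching nothing.
It also fails if it takes over 109 s, if anything falls off the work surface, if the arm or the gripper's body presses on something with over 40 N, if the wrist force passes 120 N, or if a joint passes its speed limit or range.

## Working session

There is one attempt and no reset: what is moved stays moved. The work goes in short steps, Python scripts to look and compute and a shell command to move; the robot and the scene stay as the last step left them, time stands still between calls to the robot, and variables do not carry over. Pictures are saved under pics/ and viewed, and the job is handed in when it is done.

```bash
ls; mkdir -p pics
python3 - <<'E'
from bench import arm
import cv2,numpy as np
print(arm.read_state()); print(arm.hold_point_z)
for n in ["scene","side"]:
    p,d=arm.get_image(n); np.savez(f"{n}0.npz",p=p,d=d); cv2.imwrite(f"pics/{n}0.png",p[...,::-1])
for n in ["scene","side","wrist"]: print(n,{k:np.round(v,3).tolist() if not isinstance(v,str) else v for k,v in arm.camera_params(n).items()})
E
```

```text
pics
{'clock': 0.0, 'joints': array([-1.08543865e+00,  3.85550542e-01,  6.59830440e-03, -5.02770689e-04,
       -1.19399431e+00, -2.58609391e-01]), 'joint_vel': array([ 0.00071304, -0.00046782, -0.00146945, -0.00060196, -0.00201555,
       -0.00141734]), 'joint_efforts': array([ 5.71683559e-04, -3.92293525e+01,  1.88400078e+01,  4.18622375e+00,
       -4.76882662e-03, -5.53579113e-06]), 'position': array([ 140.39460954, -608.41568324,  230.21388569]), 'ee_rot': array([ 0.43964556,  0.55377126, -0.55285785, -0.44090516]), 'contact_force': array([-0.29567402, -0.22316561, -0.46580776]), 'wrist_torque': array([ 0.02357996, -0.01239492, -0.00737634]), 'gripper_width': 85.18254028638707}
18.700000000000003
scene {'camera_matrix': [[567.007, 0.0, 317.097], [0.0, 567.007, 243.455], [0.0, 0.0, 1.0]], 'extrinsics': [[-0.812, -0.583, -0.001, 441.887], [-0.3, 0.419, -0.857, 132.788], [0.5, -0.696, -0.515, 1005.784], [0.0, 0.0, 0.0, 1.0]]}
side {'camera_matrix': [[604.594, 0.0, 308.405], [0.0, 604.594, 241.141], [0.0, 0.0, 1.0]], 'extrinsics': [[-0.872, -0.489, 0.017, 463.866], [-0.305, 0.514, -0.802, 159.78], [0.383, -0.704, -0.597, 1449.859], [0.0, 0.0, 0.0, 1.0]]}
wrist {'camera_matrix': [[357.51, 0.0, 322.967], [0.0, 357.51, 242.024], [0.0, 0.0, 1.0]], 'T_tool_cam': [[1.0, -0.0, 0.0, 0.013], [-0.0, -0.311, 0.95, -141.829], [-0.0, -0.95, -0.311, 79.455], [0.0, 0.0, 0.0, 1.0]]}
```

View pics/scene0.png

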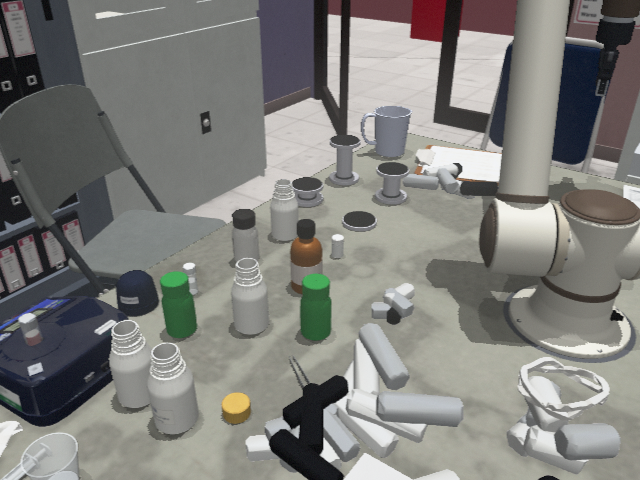

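View pics/side0.png

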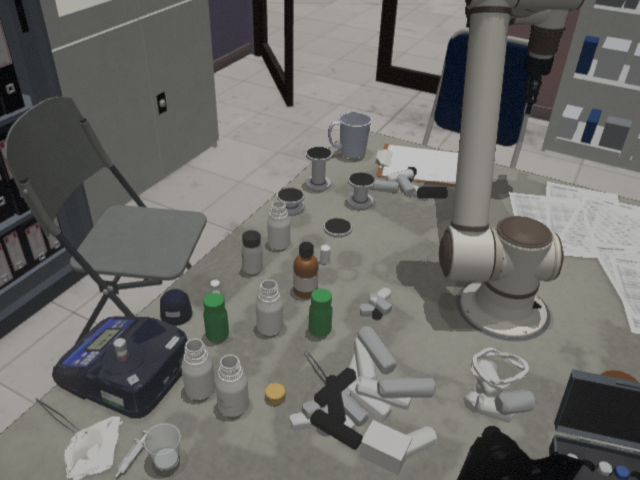

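```bash
cat > h.py <<'E'
import numpy as np,cv2
def cam(n):
    from bench import arm
    c=arm.camera_params(n); return np.array(c["camera_matrix"]),np.array(c["extrinsics"])
def pc(n,d):
    K,E=cam(n); v,u=np.mgrid[0:480,0:640]
    c=np.stack([(u-K[0,2])/K[0,0]*d,(v-K[1,2])/K[1,1]*d,d],-1)
    return (c-E[:3,3])@E[:3,:3]
def ray(n,u,v,z):
    K,E=cam(n);R=E[:3,:3];o=-R.T@E[:3,3];r=R.T@np.linalg.solve(K,[u,v,1.]);return (o+r*(z-o[2])/r[2])[:2]
E
python3 - <<'E'
from h import *
p=np.load("scene0.npz")["p"][...,::-1];cv2.imwrite("pics/c1.png",cv2.resize(p[120:345,150:450],(800,600),interpolation=cv2.INTER_CUBIC))
p=np.load("side0.npz")["p"][...,::-1];cv2.imwrite("pics/c2.png",cv2.resize(p[130:355,150:450],(800,600),interpolation=cv2.INTER_CUBIC))
E
```

```text
(no output)
```

View pics/c1.png

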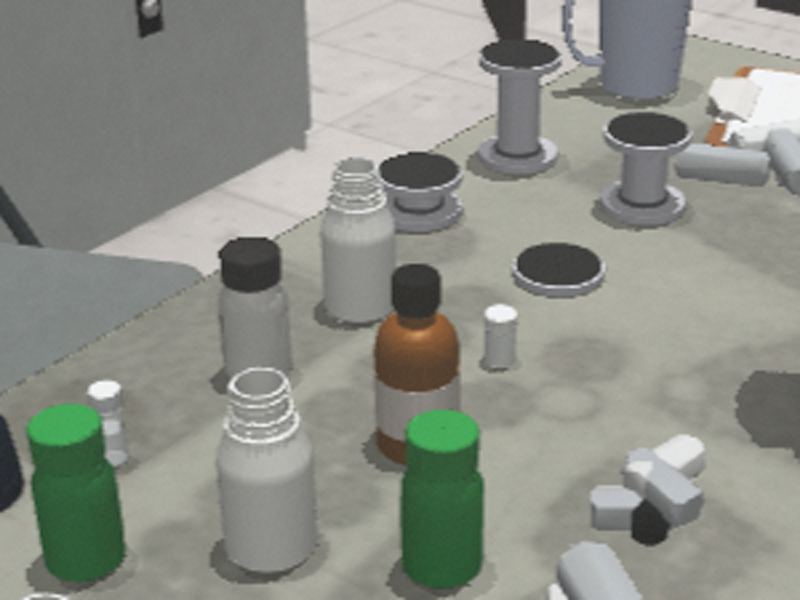

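View pics/c2.png

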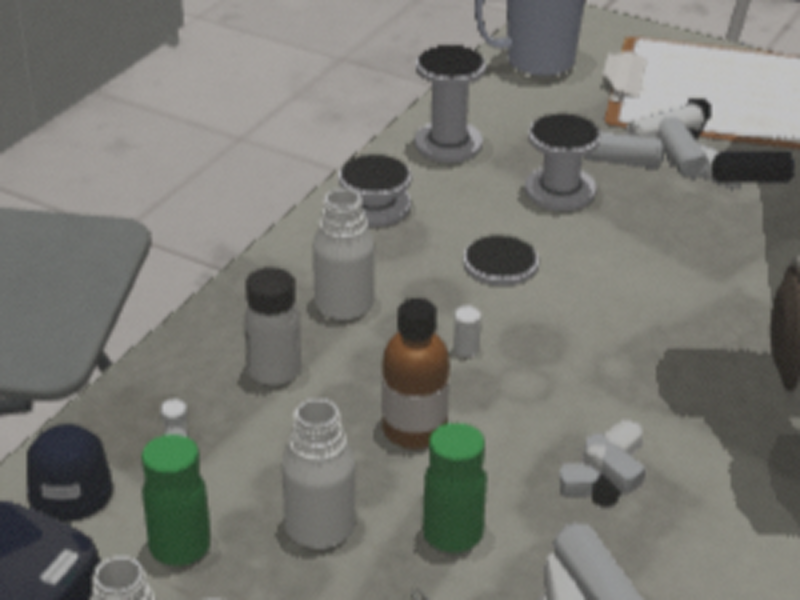

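Run:
```python
from h import *
P={'amber':(138,(306,224.6),(306.4,247)),'jar':(107,(243.8,213.8),(251.6,236.1)),'vial':(44,(337.9,237.4),(325.1,247.8)),'cell':(62,(189,265.9),(215.3,283)),
'high':(112,(345,139.9),(318.8,153.3)),'mh':(80,(392.6,169.1),(361.5,179.5)),'ml':(45,(307.5,183.8),(290.6,194.9)),'low':(12,(359.6,219.4),(337.9,226.8)),
'wa':(128,(150+357/2.667,120+167/2.667),(150+343/2.667,130+200/2.667)),'wb':(128,(150+261/2.667,120+384/2.667),(150+318/2.667,130+413/2.667)),
'g1':(107,(150+66/2.667,120+425/2.667),(150+172/2.667,130+455/2.667)),'g2':(107,(150+443/2.667,120+432/2.667),(150+457/2.667,130+443/2.667))}
D={n:pc(n,np.load(f"{n}0.npz")["d"]) for n in("scene","side")}
for k,(z,a,b) in P.items():
    r=[ray("scene",*a,z),ray("side",*b,z)]
    o=[]
    for n,c in (("scene",a),("side",b)):
        q=D[n].reshape(-1,3); i=np.linalg.norm(q[:,:2]-np.mean(r,0),axis=1)<45
        q=q[i&(q[:,2]>z-5)&(q[:,2]<z+8)]
        o.append((len(q),np.round((q.min(0)+q.max(0))/2,1) if len(q) else 0))
    print(k,*np.round(r,1),*o)
```

```text
amber [430.1 192.5] [434.4 188.3] (150, array([434.9, 184.9, 136. ])) (126, array([436.8, 185.9, 139.1]))
jar [589.3 184.2] [591.6 182.6] (226, array([591.4, 183. , 105.5])) (183, array([591.9, 182.8, 108.5]))
vial [446.3  62.8] [450.9  58.4] (75, array([448.1,  60.8,  42.7])) (62, array([448.9,  62.4,  45. ]))
cell [593.8 333. ] [597.2 329.6] (76, array([596.1, 331.7,  60.4])) (62, array([597.5, 331.9,  62.6]))
high [ 642.7 -260.3] [ 647.8 -266.1] (277, array([ 645.9, -266.5,  110. ])) (292, array([ 648.1, -264.1,  113.3]))
mh [ 487.  -233.9] [ 492.7 -243.5] (348, array([ 491.4, -240.7,   78.3])) (338, array([ 493.1, -239.5,   80.9]))
ml [ 649.5 -107.2] [ 655.6 -113. ] (361, array([ 654.6, -110.9,   44.4])) (336, array([ 655.5, -111. ,   46.4]))
low [481.2 -79.2] [484.4 -82.8] (459, array([483.7, -85. ,  10.9])) (391, array([486. , -81.6,  13.5]))
wa [586.9  59.7] [590.5  57.4] (72, array([589.7,  57.4, 125.5])) (68, array([592.4,  56.5, 128.2]))
wb [439.3 339. ] [443.5 335.4] (116, array([443.8, 337.3, 125.8])) (100, array([444. , 337.8, 128.6]))
g1 [528.1 419.3] [530.3 417.9] (380, array([531. , 417.8, 105.3])) (268, array([532.3, 418. , 107.7]))
g2 [336.6 291.4] [339.6 289.3] (380, array([339.9, 287.9, 105.6])) (264, array([340.7, 288.6, 107.8]))
```

```bash
python3 -m creep '[[[300,400,20],[0,0,0],1],[[300,400,20],[0,0,0],1],[[300,400,20],[0,0,0],1],[[300,400,20],[0,0,0],1],[[300,400,20],[0,0,0],1],[[300,400,20],[0,0,0],1],[[300,400,20],[0,0,0],1],[[300,400,20],[0,0,0],1],[[300,400,20],[0,0,0],1],[[300,400,20],[0,0,0],1],[[300,400,20],[0,0,0],1],[[300,400,20],[0,0,0],1]]'
```

```text
clock: 1.1
position: [440.8, -207.2, 251.3]
ee_rot: [0.44, 0.553, -0.553, -0.44]
contact_force: [0.4, -0.0, 0.9]
gripper_width: 85.4
```

```bash
python3 -m creep '[[[-5,395,0],[0,0,0],1],[[-5,395,0],[0,0,0],1],[[-5,395,0],[0,0,0],1],[[-5,395,0],[0,0,0],1],[[-5,395,0],[0,0,0],1],[[-5,395,0],[0,0,0],1],[[-5,395,0],[0,0,0],1],[[-5,395,0],[0,0,0],1],[[-5,395,0],[0,0,0],1],[[-5,395,0],[0,0,0],1],[[-5,395,0],[0,0,0],1],[[-5,395,0],[0,0,0],1]]'
cat >> h.py <<'E'
def wrist(tag):
    from bench import arm
    from scipy.spatial.transform import Rotation as Ro
    s=arm.read_state(); p,d=arm.get_image("wrist"); c=arm.camera_params("wrist"); K=np.array(c["camera_matrix"]);T=np.array(c["T_tool_cam"])
    R=Ro.from_quat(s["ee_rot"]).as_matrix()
    W=np.eye(4);W[:3,:3]=R;W[:3,3]=s["position"];W=W@T
    cv2.imwrite(f"pics/{tag}.png",p[...,::-1]); np.savez(tag+".npz",p=p,d=d,W=W,K=K)
    v,u=np.mgrid[0:480,0:640]
    q=np.stack([(u-K[0,2])/K[0,0]*d,(v-K[1,2])/K[1,1]*d,d],-1)@W[:3,:3].T+W[:3,3]; q[d==0]=np.nan
    return s,q,d
def topc(q,xy,z,r=45,lo=4,hi=6):
    m=(np.hypot(q[...,0]-xy[0],q[...,1]-xy[1])<r)&(q[...,2]>z-lo)&(q[...,2]<z+hi)
    k=q[m]; 
    if len(k)<5: return len(k)
    (c,rad)=cv2.minEnclosingCircle(k[:,:2].astype(np.float32))
    v,u=np.nonzero(m)
    return len(k),np.round(c,1),round(rad,1),np.round(np.median(k,0),1),(int(u.mean()),int(v.mean()))
E
python3 - <<'E'
from h import *
s,q,d=wrist("w1"); print(s["position"],topc(q,(436,186),138))
E
```

```text
clock: 2.1
position: [434.8, 186.5, 250.7]
ee_rot: [-0.439, -0.553, 0.554, 0.44]
contact_force: [0.7, 0.1, -0.4]
gripper_width: 85.1
[434.78260213 186.49852257 250.66635239] (1427, array([439.5, 183.9]), 17.2, array([438.5, 183.7, 137.2]), (318, 240))
```

View pics/w1.png

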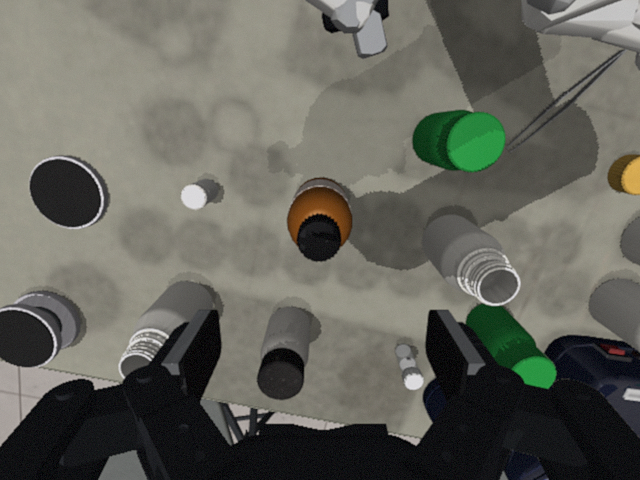

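```bash
python3 - <<'E'
from h import *
f=np.load("w1.npz");d=f["d"];K=f["K"];W=f["W"];v,u=np.mgrid[0:480,0:640]
q=np.stack([(u-K[0,2])/K[0,0]*d,(v-K[1,2])/K[1,1]*d,d],-1)@W[:3,:3].T+W[:3,3]
for n,z,c,r in (("amber",138,(438,185),30),("jar",107,(592,183),35),("vial",44,(448,61),25),("cell",62,(597,332),25),("low",12,(485,-83),50)):print(n,topc(q,c,z,r))
E
python3 -m creep '[[[2,-1,-60],[0,0,0],1],[[2,-1,-110],[0,0,0],1],[[2,-1,-138],[0,0,0],1],[[2,-1,-138],[0,0,0],1],[[2,-1,-138],[0,0,0],1],[[2,-1,-138],[0,0,0],1]]'
```

```text
amber (1427, array([439.5, 183.9]), 17.2, array([438.5, 183.7, 137.2]), (318, 240))
jar (1458, array([595.9, 180.5]), 23.2, array([593.7, 180.5, 106.6]), (279, 379))
vial (514, array([452.5,  58.5]), 12.9, array([451.7,  59.2,  43.8]), (193, 196))
cell (272, array([600.4, 328.7]), 11.6, array([599.5, 328.4,  60.5]), (412, 381))
low (4117, array([489. , -86.3]), 40.1, array([487.1, -85.3,  11.1]), (65, 192))
clock: 2.65
position: [437.6, 183.5, 113.3]
ee_rot: [-0.441, -0.553, 0.554, 0.44]
contact_force: [0.2, -0.4, -0.4]
gripper_width: 85.2
```

```bash
python3 -m creep '[[[0,0,0],[0,0,0],-1],[[0,0,0],[0,0,0],-1],[[0,0,0],[0,0,0],-1],[[0,0,0],[0,0,0],-1],[[0,0,0],[0,0,0],-1],[[0,0,0],[0,0,0],-1],[[0,0,0],[0,0,0],-1],[[0,0,0],[0,0,0],-1]]'
```

```text
clock: 3.32
position: [438.1, 185.0, 114.6]
ee_rot: [0.44, 0.554, -0.553, -0.44]
contact_force: [-0.9, -1.2, 6.5]
gripper_width: 31.2
```

```bash
python3 -m creep '[[[0,0,20],[0,0,0],-1],[[0,0,50],[0,0,0],-1],[[0,0,80],[0,0,0],-1],[[0,0,80],[0,0,0],-1],[[0,0,80],[0,0,0],-1]]'
python3 - <<'E'
from h import *
s,q,d=wrist("w2"); print(s["position"],topc(q,(438,185),138+80,30),s["gripper_width"],s["contact_force"])
E
```

```text
clock: 3.73
position: [437.6, 185.4, 194.6]
ee_rot: [0.44, 0.555, -0.552, -0.44]
contact_force: [-0.3, -0.6, -2.2]
gripper_width: 31.1
[437.64339524 185.3579845  194.60695579] (6110, array([431.7, 183.7]), 29.1, array([435.8, 185. , 217.3]), (322, 338)) 31.078951349292826 [-0.26197217 -0.61439092 -2.21847789]
```

View pics/w2.png

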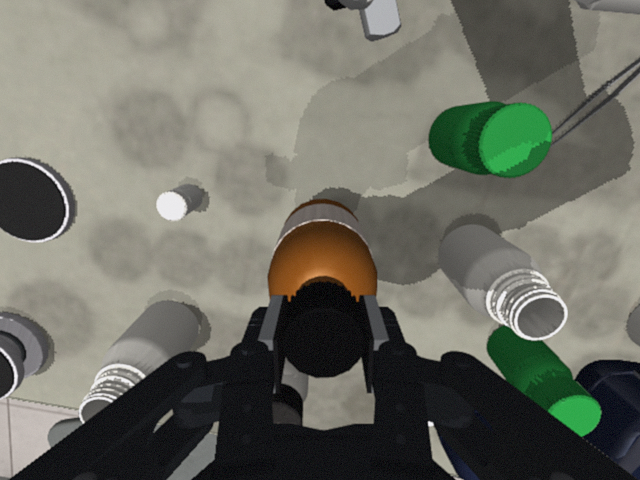

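```bash
python3 -m creep '[[[5,-30,0],[0,0,0],-1],[[12,-65,0],[0,0,0],-1],[[19,-105,0],[0,0,0],-1],[[27,-145,0],[0,0,0],-1],[[34,-185,0],[0,0,0],-1],[[41,-225,0],[0,0,0],-1],[[46,-252,0],[0,0,0],-1],[[49,-270,0],[0,0,0],-1],[[49,-270,0],[0,0,0],-1],[[49,-270,0],[0,0,0],-1],[[49,-270,0],[0,0,0],-1]]'
python3 - <<'E'
from h import *
from bench import arm
s,q,d=wrist("w3"); print(s["position"],topc(q,(487,-85),12,50))
for n in("scene","side"):
    p,dd=arm.get_image(n);Q=pc(n,dd);print(n,topc(Q,(487,-85),138+80,30,8,8));cv2.imwrite(f"pics/{n}3.png",cv2.resize(p[100:325,200:500,::-1],(800,600)))
E
```

```text
clock: 4.7
position: [485.4, -85.0, 192.0]
ee_rot: [-0.439, -0.553, 0.554, 0.441]
contact_force: [0.1, 0.9, -2.1]
gripper_width: 31.2
[485.41805227 -84.97348282 191.9656158 ] (1940, array([488.8, -86.8]), 39.6, array([466.9, -94.5,  11.1]), (318, 196))
scene (106, array([481.6, -83. ]), 27.7, array([476.2, -76.5, 216.2]), (365, 134))
side (56, array([481.9, -80.2]), 24.9, array([474.4, -72. , 216.7]), (342, 164))
```

View pics/w3.png

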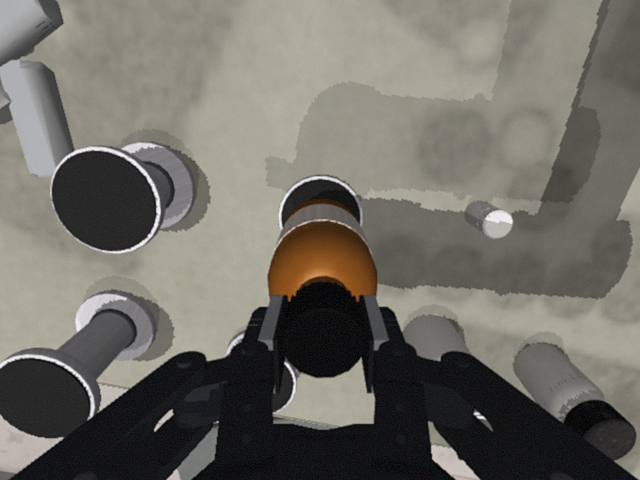

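View pics/scene3.png

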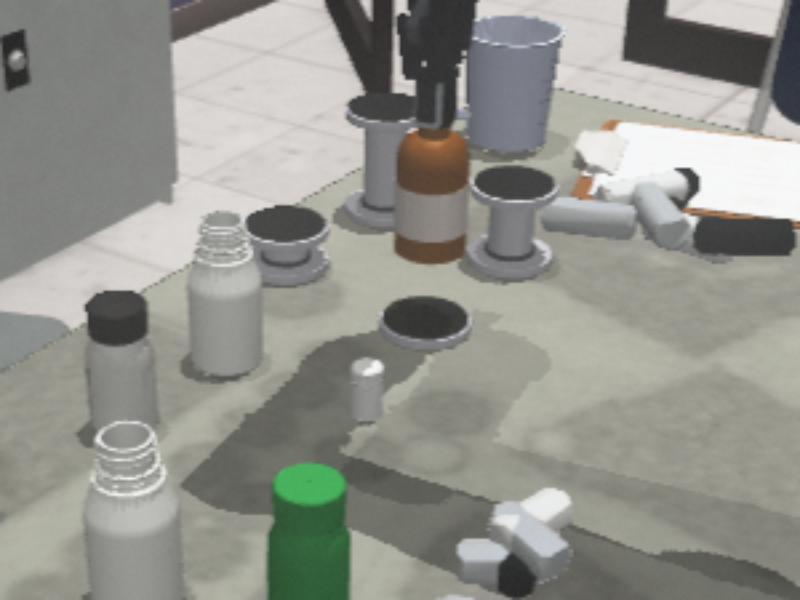

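```bash
python3 -m creep '[[[1,0,-25],[0,0,0],-1],[[1,0,-48],[0,0,0],-1],[[1,0,-60],[0,0,0],-1],[[1,0,-65],[0,0,0],-1],[[1,0,-66],[0,0,0],-1],[[1,0,-66],[0,0,0],-1]]'
python3 -m creep '[[[0,0,-1],[0,0,0],-1],[[0,0,-1],[0,0,0],-1]]'
```

```text
clock: 5.35
position: [487.8, -84.7, 127.6]
ee_rot: [0.44, 0.554, -0.553, -0.44]
contact_force: [0.2, -0.7, -1.7]
gripper_width: 31.2
clock: 5.52
position: [487.7, -85.0, 126.8]
ee_rot: [0.44, 0.554, -0.553, -0.44]
contact_force: [0.4, -0.1, -1.7]
gripper_width: 31.1
```

```bash
python3 -m creep '[[[0,0,-1],[0,0,0],-1],[[0,0,-1],[0,0,0],-1]]';python3 -m creep '[[[0,0,-1],[0,0,0],-1],[[0,0,-1],[0,0,0],-1]]'
```

```text
clock: 5.68
position: [488.1, -85.2, 126.6]
ee_rot: [0.441, 0.554, -0.553, -0.439]
contact_force: [0.1, 0.9, 4.0]
gripper_width: 31.0
clock: 5.85
position: [488.4, -85.3, 126.5]
ee_rot: [0.441, 0.554, -0.553, -0.439]
contact_force: [-2.4, 1.2, 10.2]
gripper_width: 31.1
```

```bash
python3 -m creep '[[[0,0,1],[0,0,0],0],[[0,0,1],[0,0,0],0.6],[[0,0,1],[0,0,0],1],[[0,0,1],[0,0,0],1],[[0,0,1],[0,0,0],1],[[0,0,25],[0,0,0],1],[[0,0,60],[0,0,0],1],[[0,0,100],[0,0,0],1],[[0,0,135],[0,0,0],1],[[0,0,135],[0,0,0],1]]'
python3 - <<'E'
from h import *
s,q,d=wrist("w4"); print(s["position"],s["gripper_width"],topc(q,(487,-85),150,30),topc(q,(487,-85),12,50),"ml",topc(q,(657,-112),45,50),"mh",topc(q,(494,-242),80,50),"hi",topc(q,(649,-267),112,50))
E
```

```text
clock: 6.68
position: [491.4, -85.7, 267.2]
ee_rot: [0.444, 0.557, -0.55, -0.435]
contact_force: [1.2, -0.3, -0.8]
gripper_width: 85.3
[491.37505498 -85.66068051 267.18974586] 85.25878614765088 (1412, array([489.8, -86.2]), 17.2, array([489. , -86.6, 149.2]), (323, 229)) (998, array([489. , -86.7]), 39.6, array([464.9, -94.2,  11.1]), (323, 174)) ml (2992, array([ 658.4, -113.6]), 40.1, array([ 655.9, -113.5,   44.1]), (268, 330)) mh (5739, array([ 495.5, -245.8]), 40.0, array([ 493.7, -244.6,   79.2]), (153, 174)) hi (4460, array([ 651.1, -269.1]), 40.0, array([ 648.3, -268.1,  111. ]), (102, 331))
```

View pics/w4.png

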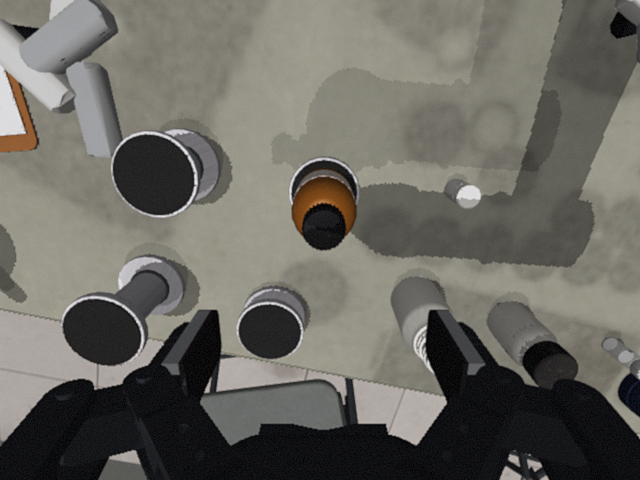

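```bash
python3 -m creep '[[[107,266,-30],[0,0,0],1],[[107,266,-30],[0,0,0],1],[[107,266,-30],[0,0,0],1],[[107,266,-30],[0,0,0],1],[[107,266,-30],[0,0,0],1],[[107,266,-30],[0,0,0],1],[[107,266,-30],[0,0,0],1],[[107,266,-30],[0,0,0],1],[[107,266,-30],[0,0,0],1],[[107,266,-30],[0,0,0],1]]'
python3 - <<'E'
from h import *
s,q,d=wrist("w5"); print(s["position"],s["gripper_width"],topc(q,(594,182),107,35),"cell",topc(q,(598,330),62,25))
E
```

```text
clock: 7.57
position: [593.7, 180.6, 227.6]
ee_rot: [-0.44, -0.552, 0.554, 0.441]
contact_force: [-0.2, -0.2, -1.2]
gripper_width: 85.6
[593.65211211 180.55385232 227.61853433] 85.57918237526886 (2556, array([596.1, 181. ]), 23.0, array([595.1, 180.6, 106.7]), (322, 235)) cell (435, array([600.7, 328.9]), 11.6, array([600.4, 328. ,  60.7]), (476, 261))
```

View pics/w5.png

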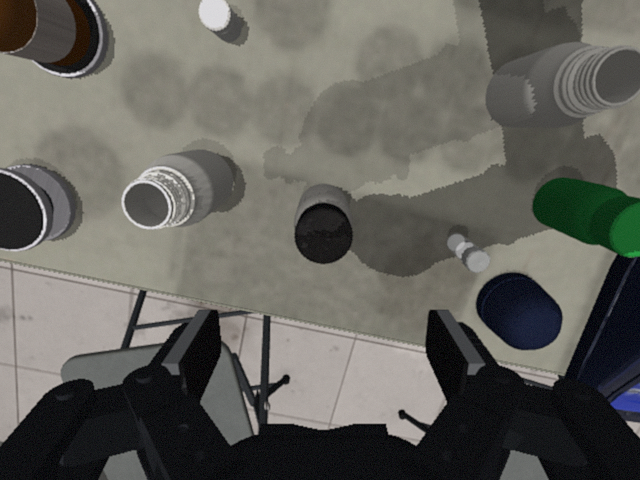

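```bash
python3 -m creep '[[[0,0,-40],[0,0,0],1],[[0,0,-80],[0,0,0],1],[[0,0,-115],[0,0,0],1],[[0,0,-135],[0,0,0],1],[[0,0,-144],[0,0,0],1],[[0,0,-144],[0,0,0],1],[[0,0,-144],[0,0,0],-1],[[0,0,-144],[0,0,0],-1],[[0,0,-144],[0,0,0],-1],[[0,0,-144],[0,0,0],-1],[[0,0,-144],[0,0,0],-1],[[0,0,-144],[0,0,0],-1]]'
python3 -m creep '[[[0,0,0],[0,0,0],-1],[[0,0,0],[0,0,0],-1]]'
```

```text
clock: 8.62
position: [596.2, 181.5, 87.9]
ee_rot: [0.441, 0.555, -0.552, -0.439]
contact_force: [-0.3, 0.1, 7.4]
gripper_width: 42.3
clock: 8.78
position: [596.2, 181.5, 87.9]
ee_rot: [0.441, 0.555, -0.552, -0.439]
contact_force: [0.0, -0.2, 6.4]
gripper_width: 42.0
```

```bash
python3 -m creep '[[[0,0,20],[0,0,0],-1],[[0,0,50],[0,0,0],-1],[[0,0,90],[0,0,0],-1],[[0,0,130],[0,0,0],-1],[[0,0,155],[0,0,0],-1],[[0,0,165],[0,0,0],-1],[[0,0,165],[0,0,0],-1],[[0,0,165],[0,0,0],-1]]'
python3 - <<'E'
from h import *
s,q,d=wrist("w6"); print(s["position"],s["gripper_width"],s["contact_force"])
E
```

```text
clock: 9.45
position: [593.3, 180.7, 249.0]
ee_rot: [-0.44, -0.553, 0.554, 0.441]
contact_force: [-0.7, 0.3, -1.6]
gripper_width: 41.6
[593.33040148 180.66804626 248.95897365] 41.62065667963348 [-0.70365205  0.25529786 -1.63924892]
```

View pics/w6.png

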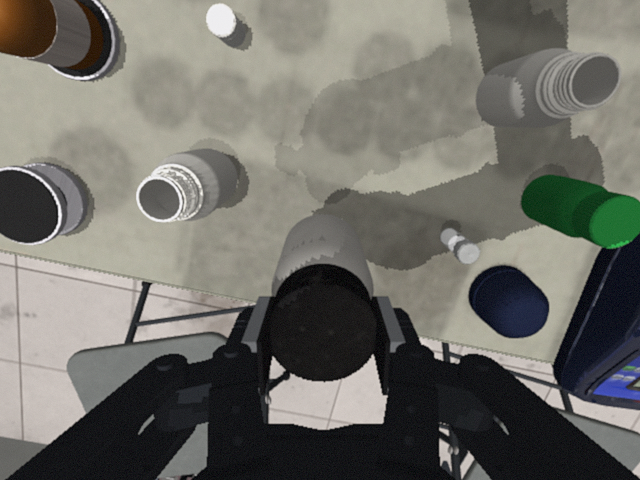

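Jar held upright between the jaws (cap at 322,320). Carry it to stand_mid_low.

```bash
python3 -m creep '[[[6,-30,0],[0,0,0],-1],[[14,-65,0],[0,0,0],-1],[[22,-105,0],[0,0,0],-1],[[30,-145,0],[0,0,0],-1],[[39,-185,0],[0,0,0],-1],[[48,-225,0],[0,0,0],-1],[[54,-255,0],[0,0,0],-1],[[60,-280,0],[0,0,0],-1],[[62,-293,0],[0,0,0],-1],[[62,-293,0],[0,0,0],-1],[[62,-293,0],[0,0,0],-1],[[62,-293,0],[0,0,0],-1]]'
python3 - <<'E'
from h import *
s,q,d=wrist("w7"); print(s["position"],s["gripper_width"],s["contact_force"],topc(q,(657,-112),45,50))
E
```

```text
clock: 10.5
position: [655.8, -111.4, 248.8]
ee_rot: [-0.439, -0.553, 0.554, 0.441]
contact_force: [0.4, 0.1, -1.7]
gripper_width: 41.8
[ 655.78492182 -111.36498522  248.79780239] 41.83687028597516 [ 0.44877622  0.05559216 -1.70945186] (3145, array([ 658.5, -113.4]), 39.7, array([ 646.3, -118.3,   44.2]), (319, 199))
```

View pics/w7.png

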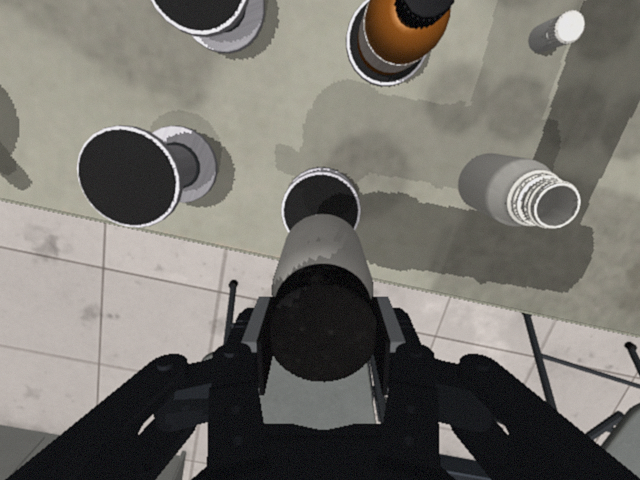

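```bash
python3 -m creep '[[[0,-1,-30],[0,0,0],-1],[[0,-1,-65],[0,0,0],-1],[[0,-1,-92],[0,0,0],-1],[[0,-1,-106],[0,0,0],-1],[[0,-1,-112],[0,0,0],-1],[[0,-1,-114],[0,0,0],-1],[[0,-1,-114],[0,0,0],-1],[[0,-1,-114],[0,0,0],-1]]'
python3 -m creep '[[[0,0,-1],[0,0,0],-1],[[0,0,-1.5],[0,0,0],-1]]'
```

```text
clock: 11.22
position: [657.4, -112.8, 138.0]
ee_rot: [0.441, 0.554, -0.553, -0.439]
contact_force: [0.8, 0.1, -0.6]
gripper_width: 41.8
clock: 11.38
position: [657.0, -113.2, 136.2]
ee_rot: [0.441, 0.554, -0.553, -0.439]
contact_force: [-0.6, 0.9, -1.3]
gripper_width: 41.9
```

```bash
python3 -m creep '[[[0,0,-1],[0,0,0],-1],[[0,0,-1],[0,0,0],-1]]'
```

```text
clock: 11.55
position: [656.4, -113.3, 134.1]
ee_rot: [0.44, 0.553, -0.553, -0.44]
contact_force: [1.2, 0.4, -1.6]
gripper_width: 42.2
```

```bash
python3 -m creep '[[[0,0,-1],[0,0,0],-1],[[0,0,-1],[0,0,0],-1]]';python3 -m creep '[[[0,0,-1],[0,0,0],-1],[[0,0,-1],[0,0,0],-1]]'
```

```text
clock: 11.72
position: [656.5, -113.4, 133.0]
ee_rot: [0.44, 0.553, -0.553, -0.44]
contact_force: [-0.4, 0.4, -0.0]
gripper_width: 41.8
clock: 11.88
position: [656.9, -113.3, 132.9]
ee_rot: [0.441, 0.554, -0.553, -0.44]
contact_force: [0.3, 0.8, 3.6]
gripper_width: 42.1
```

```bash
python3 -m creep '[[[0,0,0],[0,0,0],0.2],[[0,0,1],[0,0,0],0.6],[[0,0,1],[0,0,0],1],[[0,0,1],[0,0,0],1],[[0,0,1],[0,0,0],1],[[0,0,20],[0,0,0],1],[[0,0,55],[0,0,0],1],[[0,0,95],[0,0,0],1],[[0,0,120],[0,0,0],1],[[0,0,120],[0,0,0],1],[[0,0,120],[0,0,0],1]]'
python3 - <<'E'
from h import *
s,q,d=wrist("w8"); print(s["position"],s["gripper_width"],topc(q,(657,-112),152,35),topc(q,(657,-112),45,50))
E
```

```text
clock: 12.8
position: [657.0, -113.2, 254.0]
ee_rot: [0.441, 0.554, -0.552, -0.439]
contact_force: [-1.4, 0.1, -1.0]
gripper_width: 85.4
[ 657.01061466 -113.2214521   254.00926331] 85.40675497136094 (2908, array([ 658.5, -113.6]), 22.9, array([ 657.3, -113.8,  151.7]), (321, 240)) (1721, array([ 658.4, -113.5]), 39.7, array([ 638. , -118.6,   44. ]), (323, 191))
```

View pics/w8.png

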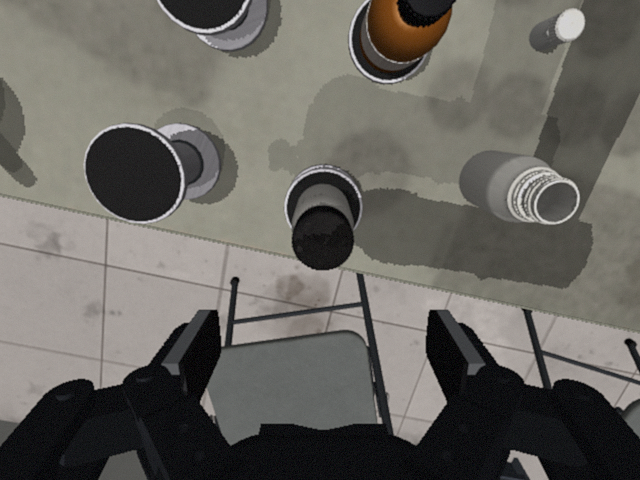

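```bash
python3 -m creep '[[[-58,443,-20],[0,0,0],1],[[-58,443,-20],[0,0,0],1],[[-58,443,-20],[0,0,0],1],[[-58,443,-20],[0,0,0],1],[[-58,443,-20],[0,0,0],1],[[-58,443,-20],[0,0,0],1],[[-58,443,-20],[0,0,0],1],[[-58,443,-20],[0,0,0],1],[[-58,443,-20],[0,0,0],1],[[-58,443,-20],[0,0,0],1],[[-58,443,-20],[0,0,0],1],[[-58,443,-20],[0,0,0],1]]'
python3 -m creep '[[[0,0,0],[0,0,0],1],[[0,0,0],[0,0,0],1]]'
python3 - <<'E'
from h import *
s,q,d=wrist("w9"); print(s["position"],s["gripper_width"],"cell",topc(q,(599,330),62,25))
p=np.load("w9.npz")["p"].astype(int); m=(p[...,2]>p[...,0]+12)&(q[...,2]>8)&(q[...,2]<200)
k=q[m]; 
for a in range(-180,180,20):
    v=k[:,:2]-[600,329]; an=np.degrees(np.arctan2(v[:,1],v[:,0])); s=(an>=a)&(an<a+20)
    if s.sum()>20: r=np.hypot(*v[s].T); i=r<np.percentile(r,10); print(a,r.min().round(),k[s][:,2].max().round())
E
```

```text
clock: 13.85
position: [596.1, 334.8, 227.9]
ee_rot: [-0.438, -0.553, 0.556, 0.439]
contact_force: [0.8, -0.7, -0.6]
gripper_width: 85.6
clock: 14.02
position: [597.7, 329.2, 229.9]
ee_rot: [-0.44, -0.552, 0.555, 0.44]
contact_force: [-0.3, -0.3, -0.1]
gripper_width: 85.3
[597.72278162 329.1511734  229.94918212] 85.30521703126328 cell (465, array([600.9, 329.2]), 11.5, array([600.3, 329.1,  60.7]), (322, 221))
20 73.0 53.0
40 64.0 64.0
60 64.0 86.0
80 168.0 94.0
100 88.0 110.0
120 83.0 109.0
140 99.0 65.0
```

View pics/w9.png

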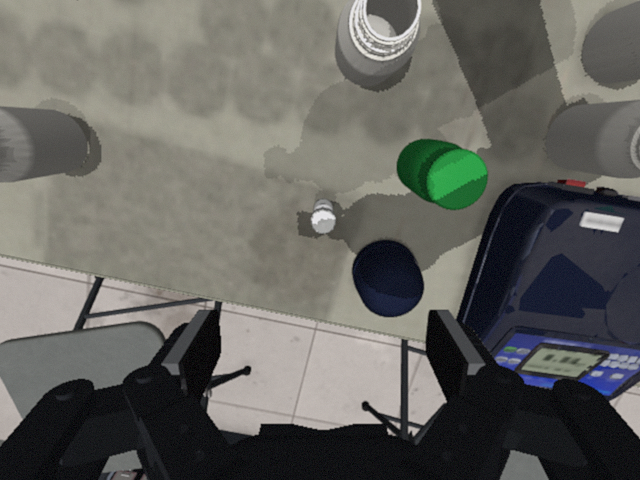

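```bash
python3 -m creep '[[[1,0,-40],[0,0,0],0.1],[[1,0,-80],[0,0,0],0.1],[[1,0,-120],[0,0,0],0.1],[[1,0,-150],[0,0,0],0.1],[[1,0,-155],[0,0,0],0.1],[[1,0,-155],[0,0,0],0.1]]'
python3 - <<'E'
from h import *
s,q,d=wrist("w10"); print(s["position"],s["gripper_width"],"cell",topc(q,(599,330),62,25))
E
```

```text
clock: 14.57
position: [598.7, 327.3, 74.6]
ee_rot: [-0.44, -0.551, 0.555, 0.441]
contact_force: [-0.0, -0.5, 0.7]
gripper_width: 46.9
[598.7361809  327.33316906  74.56532271] 46.85194308695542 cell (1497, array([600.8, 329.2]), 11.7, array([599.6, 329.1,  60.6]), (325, 300))
```

View pics/w10.png

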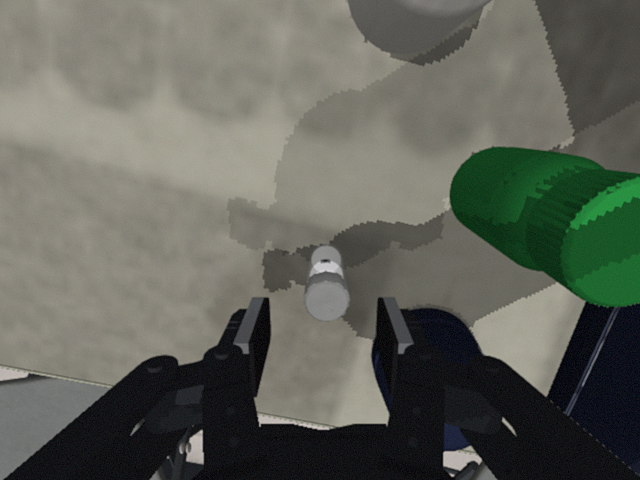

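```bash
python3 -m creep '[[[0,0,-25],[0,0,0],0.1],[[0,0,-45],[0,0,0],0.1],[[0,0,-56],[0,0,0],0.1],[[0,0,-56],[0,0,0],0.1],[[0,0,-56],[0,0,0],-0.3],[[0,0,-56],[0,0,0],-0.6],[[0,0,-56],[0,0,0],-1],[[0,0,-56],[0,0,0],-1],[[0,0,-56],[0,0,0],-1],[[0,0,-56],[0,0,0],-1]]'
python3 -m creep '[[[0,0,0],[0,0,0],-1],[[0,0,0],[0,0,0],-1]]'
```

```text
clock: 15.45
position: [600.7, 330.5, 23.3]
ee_rot: [0.441, 0.555, -0.552, -0.439]
contact_force: [0.2, -0.6, 6.4]
gripper_width: 20.9
clock: 15.62
position: [600.7, 330.5, 23.3]
ee_rot: [0.441, 0.555, -0.552, -0.439]
contact_force: [0.3, -0.8, 6.8]
gripper_width: 20.4
```

```bash
python3 -m creep '[[[0,0,20],[0,0,0],-1],[[0,0,50],[0,0,0],-1],[[0,0,90],[0,0,0],-1],[[0,0,130],[0,0,0],-1],[[0,0,170],[0,0,0],-1],[[0,0,200],[0,0,0],-1],[[0,0,205],[0,0,0],-1],[[0,0,205],[0,0,0],-1]]'
python3 - <<'E'
from h import *
s,q,d=wrist("w11"); print(s["position"],s["gripper_width"],s["contact_force"])
E
```

```text
clock: 16.28
position: [600.1, 330.6, 229.5]
ee_rot: [0.441, 0.556, -0.551, -0.44]
contact_force: [-0.1, 0.4, 0.2]
gripper_width: 20.8
[600.09175132 330.56139503 229.49527102] 20.76281990896513 [-0.06196662  0.35301027  0.17762533]
```

View pics/w11.png

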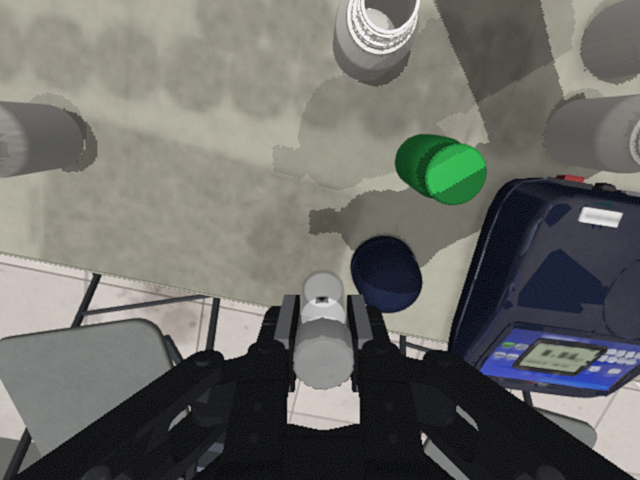

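```bash
python3 -m creep '[[[-5,-30,0],[0,0,0],-1],[[-10,-65,0],[0,0,0],-1],[[-16,-105,0],[0,0,0],-1],[[-22,-145,0],[0,0,0],-1],[[-28,-185,0],[0,0,0],-1],[[-35,-225,0],[0,0,0],-1],[[-42,-265,0],[0,0,0],-1],[[-49,-305,0],[0,0,0],-1],[[-56,-345,0],[0,0,0],-1],[[-63,-380,0],[0,0,0],-1],[[-66,-400,0],[0,0,0],-1]]'
python3 -m creep '[[[-6,-30,0],[0,0,0],-1],[[-13,-65,0],[0,0,0],-1],[[-22,-105,0],[0,0,0],-1],[[-30,-135,0],[0,0,0],-1],[[-36,-160,0],[0,0,0],-1],[[-40,-174,0],[0,0,0],-1],[[-40,-174,0],[0,0,0],-1],[[-40,-174,0],[0,0,0],-1],[[-40,-174,0],[0,0,0],-1]]'
python3 - <<'E'
from h import *
from bench import arm
s,q,d=wrist("w12"); print(s["position"],s["gripper_width"],s["contact_force"],topc(q,(494,-243),80,50))
for n in("scene","side"):
    p,dd=arm.get_image(n);Q=pc(n,dd);print(n,topc(Q,(494,-243),80,50));cv2.imwrite(f"pics/{n}12.png",cv2.resize(p[80:305,200:500,::-1],(800,600)))
E
```

```text
clock: 17.25
position: [530.5, -73.3, 223.3]
ee_rot: [-0.439, -0.551, 0.554, 0.443]
contact_force: [0.5, 0.8, -0.6]
gripper_width: 20.8
clock: 18.0
position: [492.7, -243.7, 224.2]
ee_rot: [-0.439, -0.553, 0.554, 0.441]
contact_force: [0.5, 0.7, 0.2]
gripper_width: 20.2
[ 492.70754249 -243.66509708  224.24548425] 20.218805747409032 [0.53607371 0.65856996 0.15946348] (6602, array([ 495.5, -245.7]), 39.7, array([ 493.3, -246.2,   79.2]), (319, 225))
scene (325, array([ 492.4, -243. ]), 41.6, array([ 490. , -241.4,   78.4]), (392, 168))
side (319, array([ 495.2, -239.7]), 44.6, array([ 491.2, -239.1,   80.8]), (361, 179))
```

View pics/w12.png

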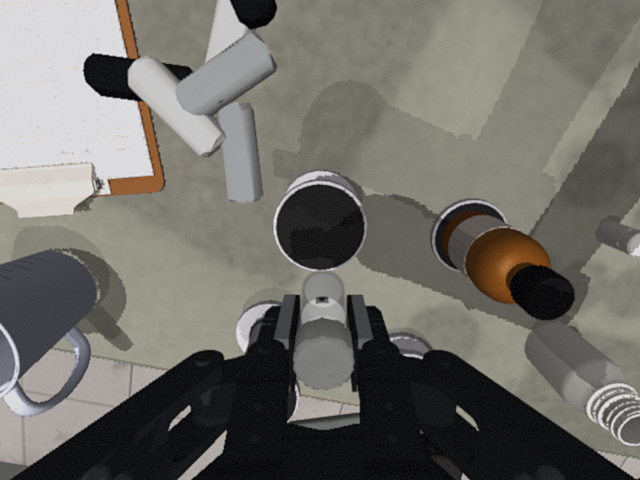

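View pics/scene12.png

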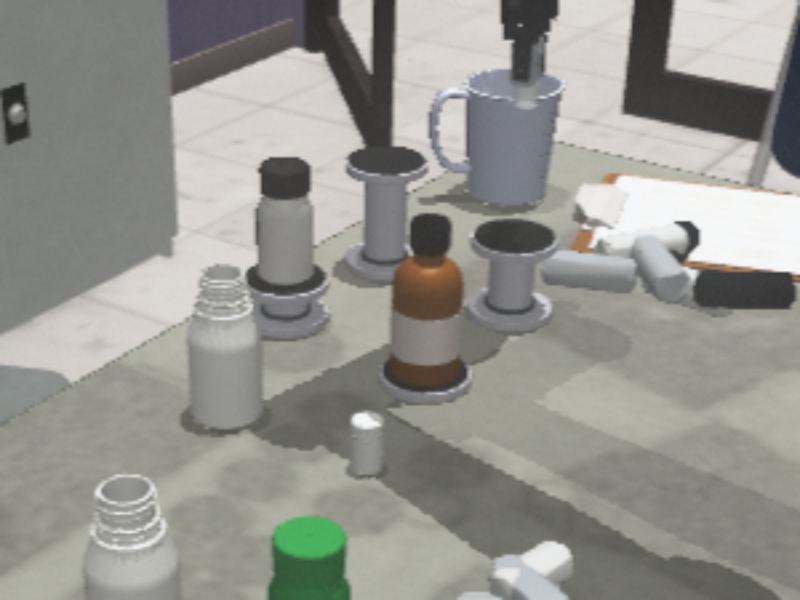

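```bash
python3 -m creep '[[[1,-1,-30],[0,0,0],-1],[[1,-1,-65],[0,0,0],-1],[[1,-1,-95],[0,0,0],-1],[[1,-1,-110],[0,0,0],-1],[[1,-1,-117],[0,0,0],-1],[[1,-1,-118],[0,0,0],-1],[[1,-1,-118],[0,0,0],-1],[[1,-1,-118],[0,0,0],-1]]'
python3 -m creep '[[[0,0,-1],[0,0,0],-1],[[0,0,-1.5],[0,0,0],-1]]'
```

```text
clock: 18.82
position: [495.6, -245.3, 109.3]
ee_rot: [0.441, 0.554, -0.553, -0.439]
contact_force: [-0.8, 1.0, 0.4]
gripper_width: 20.7
clock: 18.98
position: [495.0, -245.4, 107.5]
ee_rot: [0.441, 0.554, -0.553, -0.439]
contact_force: [1.0, 0.0, -0.0]
gripper_width: 20.6
```

```bash
python3 -m creep '[[[0,0,-1],[0,0,0],-1],[[0,0,-1],[0,0,0],-1]]'
```

```text
clock: 19.15
position: [494.4, -245.3, 105.6]
ee_rot: [0.44, 0.553, -0.553, -0.44]
contact_force: [-0.4, 0.5, 0.1]
gripper_width: 20.4
```

```bash
python3 -m creep '[[[0,0,-1],[0,0,0],-1],[[0,0,-1],[0,0,0],-1]]';python3 -m creep '[[[0,0,-1],[0,0,0],-1],[[0,0,-1],[0,0,0],-1]]'
```

```text
clock: 19.32
position: [494.2, -245.3, 104.2]
ee_rot: [0.44, 0.553, -0.553, -0.44]
contact_force: [0.1, 0.0, -0.2]
gripper_width: 20.3
clock: 19.48
position: [494.4, -245.4, 103.3]
ee_rot: [-0.44, -0.553, 0.553, 0.44]
contact_force: [-0.3, -0.8, -0.1]
gripper_width: 20.6
```

```bash
python3 -m creep '[[[0,0,-1],[0,0,0],-1],[[0,0,-1],[0,0,0],-1]]'
```

```text
clock: 19.65
position: [494.4, -245.4, 103.2]
ee_rot: [-0.44, -0.553, 0.554, 0.44]
contact_force: [-1.1, 0.9, 5.3]
gripper_width: 20.4
```

```bash
python3 -m creep '[[[0,0,0],[0,0,0],-0.2],[[0,0,0],[0,0,0],0.1],[[0,0,0],[0,0,0],0.3],[[0,0,0],[0,0,0],0.3],[[0,0,0],[0,0,0],0.3],[[0,0,20],[0,0,0],0.3],[[0,0,50],[0,0,0],0.3],[[0,0,90],[0,0,0],0.3],[[0,0,125],[0,0,0],1],[[0,0,145],[0,0,0],1],[[0,0,145],[0,0,0],1],[[0,0,145],[0,0,0],1]]'
python3 - <<'E'
from h import *
s,q,d=wrist("w13"); print(s["position"],s["gripper_width"],topc(q,(494,-245),142,20),topc(q,(494,-243),80,50))
E
```

```text
clock: 20.65
position: [494.7, -245.3, 248.5]
ee_rot: [0.441, 0.554, -0.553, -0.439]
contact_force: [0.3, 0.2, -1.3]
gripper_width: 85.5
[ 494.71499294 -245.26516431  248.48973211] 85.50744181810917 (686, array([ 494.3, -245.4]), 11.4, array([ 493.6, -245.5,  140.6]), (322, 237)) (4708, array([ 495.7, -245.6]), 39.8, array([ 488.4, -249.6,   79.2]), (321, 213))
```

View pics/w13.png

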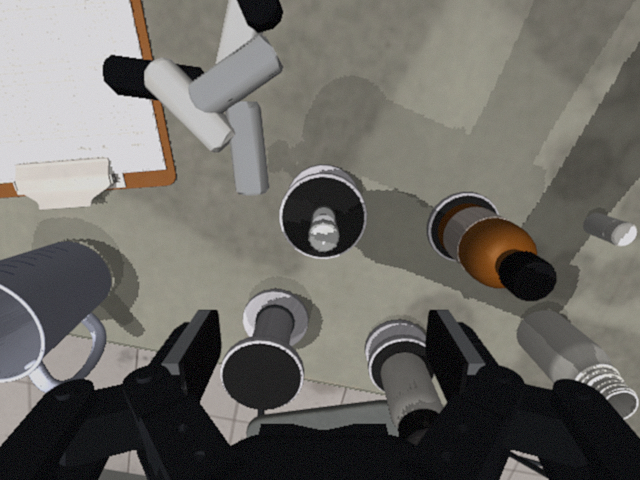

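```bash
python3 -m creep '[[[-44,305,-20],[0,0,0],1],[[-44,305,-20],[0,0,0],1],[[-44,305,-20],[0,0,0],1],[[-44,305,-20],[0,0,0],1],[[-44,305,-20],[0,0,0],1],[[-44,305,-20],[0,0,0],1],[[-44,305,-20],[0,0,0],1],[[-44,305,-20],[0,0,0],1],[[-44,305,-20],[0,0,0],0.1],[[-44,305,-20],[0,0,0],0.1],[[-44,305,-20],[0,0,0],0.1],[[-44,305,-20],[0,0,0],0.1]]'
python3 - <<'E'
from h import *
s,q,d=wrist("w14"); print(s["position"],s["gripper_width"],topc(q,(451,60),44,25))
E
```

```text
clock: 21.7
position: [450.1, 58.7, 226.6]
ee_rot: [-0.44, -0.552, 0.554, 0.441]
contact_force: [0.2, 0.1, 0.5]
gripper_width: 46.9
[450.12303059  58.70711289 226.62392657] 46.91052687764949 (557, array([452.5,  58.4]), 12.8, array([452. ,  58.2,  43.8]), (321, 216))
```

View pics/w14.png

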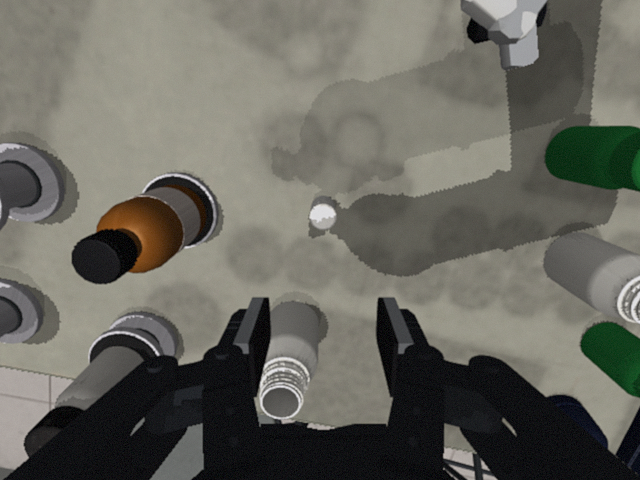

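```bash
python3 -m creep '[[[0,-1,-40],[0,0,0],0.1],[[0,-1,-80],[0,0,0],0.1],[[0,-1,-120],[0,0,0],0.1],[[0,-1,-155],[0,0,0],0.1],[[0,-1,-185],[0,0,0],0.1],[[0,-1,-207],[0,0,0],0.1],[[0,-1,-215],[0,0,0],0.1],[[0,-1,-215],[0,0,0],0.1],[[0,-1,-215],[0,0,0],0.1]]'
python3 -m creep '[[[0,0,0],[0,0,0],-0.3],[[0,0,0],[0,0,0],-0.6],[[0,0,0],[0,0,0],-1],[[0,0,0],[0,0,0],-1],[[0,0,0],[0,0,0],-1],[[0,0,0],[0,0,0],-1],[[0,0,0],[0,0,0],-1]]'
```

```text
clock: 22.5
position: [451.0, 58.4, 12.7]
ee_rot: [0.441, 0.553, -0.553, -0.44]
contact_force: [-0.2, -1.2, 1.2]
gripper_width: 47.0
clock: 23.08
position: [451.6, 59.2, 14.1]
ee_rot: [0.441, 0.555, -0.552, -0.439]
contact_force: [-0.3, -1.9, 7.3]
gripper_width: 23.1
```

```bash
python3 -m creep '[[[0,0,20],[0,0,0],-1],[[0,0,50],[0,0,0],-1],[[0,0,90],[0,0,0],-1],[[0,0,130],[0,0,0],-1],[[0,0,170],[0,0,0],-1],[[0,0,205],[0,0,0],-1],[[0,0,225],[0,0,0],-1],[[0,0,225],[0,0,0],-1],[[0,0,225],[0,0,0],-1]]'
python3 -m creep '[[[15,-25,0],[0,0,0],-1],[[33,-55,0],[0,0,0],-1],[[52,-87,0],[0,0,0],-1],[[73,-121,0],[0,0,0],-1],[[94,-155,0],[0,0,0],-1],[[115,-189,0],[0,0,0],-1],[[136,-223,0],[0,0,0],-1],[[157,-257,0],[0,0,0],-1],[[175,-287,0],[0,0,0],-1],[[190,-312,0],[0,0,0],-1],[[199,-327,0],[0,0,0],-1],[[199,-327,0],[0,0,0],-1]]'
python3 -m creep '[[[0,0,0],[0,0,0],-1],[[0,0,0],[0,0,0],-1],[[0,0,0],[0,0,0],-1]]'
python3 - <<'E'
from h import *
s,q,d=wrist("w15"); print(s["position"],s["gripper_width"],s["contact_force"],topc(q,(649,-268),112,50))
E
```

```text
clock: 23.83
position: [450.3, 59.0, 238.9]
ee_rot: [0.441, 0.555, -0.552, -0.44]
contact_force: [-0.6, -0.4, -0.5]
gripper_width: 23.2
clock: 24.83
position: [649.3, -271.2, 233.0]
ee_rot: [-0.44, -0.552, 0.553, 0.443]
contact_force: [0.0, 0.3, -0.4]
gripper_width: 23.1
clock: 25.08
position: [648.7, -267.2, 236.9]
ee_rot: [-0.439, -0.553, 0.554, 0.44]
contact_force: [-0.1, 1.2, -0.9]
gripper_width: 23.3
[ 648.71322792 -267.19131475  236.8803093 ] 23.25127393333015 [-0.05504542  1.15542242 -0.9320725 ] (7410, array([ 651.3, -269.3]), 39.7, array([ 648.8, -270.1,  111.2]), (319, 231))
```

View pics/w15.png

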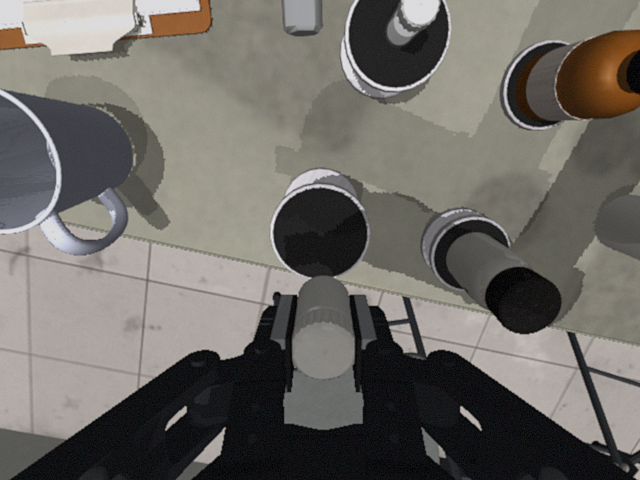

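```bash
python3 -m creep '[[[1,0,-30],[0,0,0],-1],[[1,0,-65],[0,0,0],-1],[[1,0,-90],[0,0,0],-1],[[1,0,-103],[0,0,0],-1],[[1,0,-107],[0,0,0],-1],[[1,0,-107],[0,0,0],-1],[[1,0,-107],[0,0,0],-1],[[1,0,-107],[0,0,0],-1]]'
python3 -m creep '[[[0,0,-1],[0,0,0],-1],[[0,0,-1.5],[0,0,0],-1],[[0,0,-1.5],[0,0,0],-1]]'
```

```text
clock: 25.8
position: [651.4, -268.3, 132.6]
ee_rot: [0.441, 0.554, -0.553, -0.439]
contact_force: [0.7, 0.4, -0.3]
gripper_width: 23.1
clock: 26.05
position: [650.5, -268.3, 129.5]
ee_rot: [0.441, 0.554, -0.553, -0.44]
contact_force: [-0.2, -0.7, -0.2]
gripper_width: 22.4
```

```bash
python3 -m creep '[[[0,0,-1],[0,0,0],-1],[[0,0,-1],[0,0,0],-1]]'
```

```text
clock: 26.22
position: [650.2, -268.3, 127.8]
ee_rot: [0.44, 0.553, -0.553, -0.44]
contact_force: [-0.1, 0.1, -0.5]
gripper_width: 23.1
```

```bash
python3 -m creep '[[[0,0,-1],[0,0,0],-1],[[0,0,-1],[0,0,0],-1]]';python3 -m creep '[[[0,0,-1],[0,0,0],-1],[[0,0,-1],[0,0,0],-1]]'
```

```text
clock: 26.38
position: [650.2, -268.3, 126.5]
ee_rot: [-0.44, -0.553, 0.553, 0.44]
contact_force: [0.0, -0.1, 0.1]
gripper_width: 23.1
clock: 26.55
position: [650.3, -268.4, 126.2]
ee_rot: [-0.44, -0.553, 0.553, 0.44]
contact_force: [-0.7, 0.4, 1.7]
gripper_width: 23.1
```

```bash
python3 -m creep '[[[0,0,-0.5],[0,0,0],-0.2],[[0,0,-0.5],[0,0,0],0.1],[[0,0,0],[0,0,0],0.3],[[0,0,0],[0,0,0],0.3],[[0,0,0],[0,0,0],0.3],[[0,0,20],[0,0,0],0.3],[[0,0,50],[0,0,0],0.3],[[0,0,90],[0,0,0],0.3],[[0,0,125],[0,0,0],1],[[0,0,145],[0,0,0],1],[[0,0,145],[0,0,0],1],[[0,0,145],[0,0,0],1]]'
python3 - <<'E'
from h import *
from bench import arm
s,q,d=wrist("w16"); print(s["position"],s["gripper_width"],topc(q,(650,-269),156,20),topc(q,(650,-269),112,50))
for n in("scene","side"):
    p,dd=arm.get_image(n);Q=pc(n,dd);cv2.imwrite(f"pics/{n}16.png",p[...,::-1])
    for k,z,c in (("amber",150,(486,-84)),("jar",152,(656,-112)),("cell",142,(493,-243)),("vial",156,(648,-267)),("wa",128,(591,57)),("wb",128,(444,337))): print(n,k,topc(Q,c,z,35,6,6))
E
```

```text
clock: 27.55
position: [650.8, -268.3, 272.8]
ee_rot: [0.441, 0.554, -0.553, -0.439]
contact_force: [0.1, 0.4, -0.9]
gripper_width: 85.2
[ 650.78441902 -268.31851375  272.75892804] 85.2168682780886 (831, array([ 651.1, -268.5]), 12.9, array([ 650.5, -268.6,  155.8]), (322, 234)) (4923, array([ 651.6, -269.5]), 39.7, array([ 644.3, -272.7,  111.2]), (321, 215))
scene amber (103, array([485. , -83.9]), 17.9, array([483.5, -79.9, 148.3]), (361, 163))
scene jar (135, array([ 653.6, -109.7]), 23.8, array([ 650.9, -107.2,  150.6]), (306, 142))
scene cell (38, array([ 489.4, -243.7]), 12.6, array([ 489.4, -240.6,  139.2]), (395, 144))
scene vial (39, array([ 645.4, -265.3]), 13.5, array([ 643.9, -262.7,  154. ]), (345, 123))
scene wa (79, array([589.5,  54.8]), 21.5, array([591. ,  59.6, 124.8]), (283, 183))
scene wb (150, array([442.6, 336.9]), 20.0, array([442.3, 337.2, 124.5]), (247, 264))
side amber (87, array([486.6, -82.8]), 19.8, array([486.1, -79.9, 150.2]), (339, 184))
side jar (128, array([ 654.9, -108.9]), 25.8, array([ 652.8, -106.1,  153.4]), (290, 163))
side cell (42, array([ 491. , -242.6]), 14.4, array([ 490. , -239.4,  142. ]), (363, 161))
side vial (41, array([ 648.1, -260.9]), 14.6, array([ 646.5, -260.9,  156.4]), (318, 140))
side wa (79, array([591.9,  59.5]), 22.2, array([591. ,  57.9, 127.3]), (278, 205))
side wb (108, array([442.7, 337.2]), 20.0, array([443.4, 338.2, 126.7]), (268, 285))
```

View pics/w16.png

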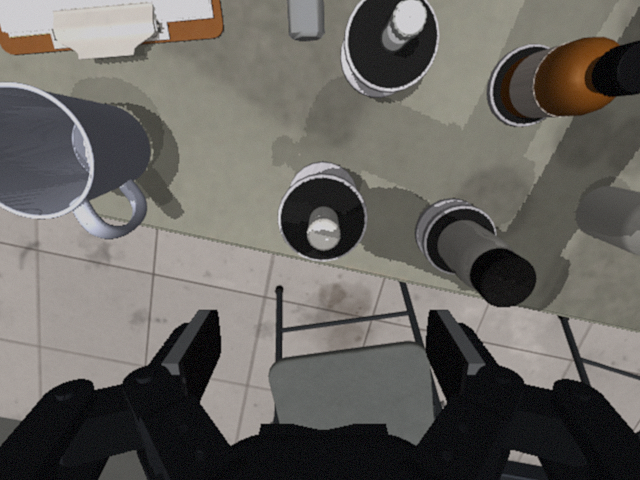

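View pics/scene16.png

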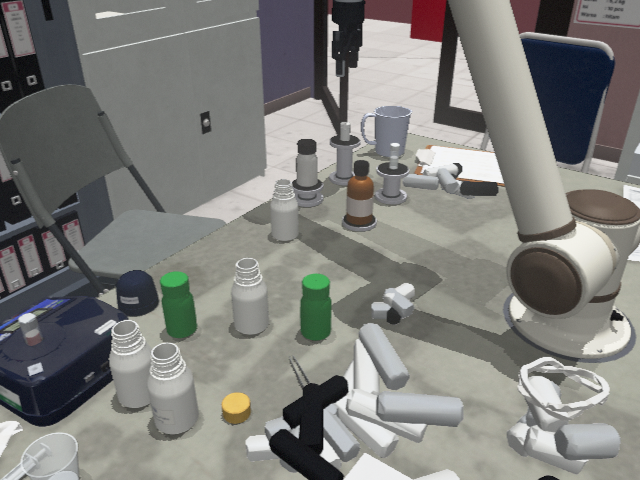

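All four stand upright on their stands (vial 345,130; jar 306,160; amber 360,190; cell 394,160). The white bottles are unmoved and the robot is clear.

```bash
python3 -m creep '[[[0,0,0],[0,0,0],1],[[0,0,0],[0,0,0],1],[[0,0,0],[0,0,0],1],[[0,0,0],[0,0,0],1]]'; python3 -c "
from bench import arm
print(arm.job_done())"
```

```text
clock: 28.03
position: [650.3, -268.3, 270.2]
ee_rot: [-0.44, -0.553, 0.554, 0.44]
contact_force: [-0.0, 0.5, -0.5]
gripper_width: 85.8
the job is handed in; nothing more can be done
None
```

All four capped containers are upright on their stands, and I handed the job in at about 28 s. I placed them tallest first: amber bottle on the lowest stand, jar on the mid-low, sample cell on the mid-high and vial on the highest.

- **Centring:** the wrist camera, right after each release, showed each container within about 1.5 mm of the middle of its stand.
- **Tops:** the tops measured about 150 mm (amber bottle), 152 mm (jar), 141 mm (cell) and 156 mm (vial).
- **White bottles:** the fixed cameras showed both of them within a few millimetres of their starting readings.
- **Robot:** at hand-in the gripper was open and well above everything.
- **Forces:** the largest contact force shown at the end of any move was about 10 N.
- **Disagreement:** the wrist and fixed cameras differed by a steady 3–4 mm on absolute positions. I aimed between the two, and judged centring by comparing each container with its stand in the same picture.

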